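# Unlock the fume extraction: hang up the lever guard and throw the damper lever

### The arm

A 6-joint arm with a two-finger parallel gripper is mounted at the origin on the work surface. World frame = base frame: x ahead of the robot, y to its left, z up, the work surface at z = 0. Lengths are in mm, angles in degrees, forces in N, time in s.
With the tool pointing down it reaches from about 300 to 850 mm from the base axis. Payload 5.4 kg.
Tool frame: the origin (TCP) lies between the finger pads; the fingertips stand tips_ahead ahead of it and the grasp point (between the pads) is the TCP (tips_ahead is the distance from the TCP to the fingertips, in mm); z points along the fingers, y is the line along which they close (so a half turn about z gives the same grasp; the last joint's range is limited). The gripper opens to 85 mm and grips with 20 to 120 N. Pads are 22 mm wide; open, the fingers measure 114 mm over their backs; the gripper's body (76 mm by 85 mm) begins 54 mm behind the grasp point. The pads swing forward as they close: fully open they stand 13 mm farther back than shut.
Start: joints at [64.91, 9.076, 91.501, -0, 79.423, -12.038], TCP at [129.867, 560.126, 250.299] pointing down, gripper open.
Joint ranges: [-166.64, 166.64], [-54.1, 131.32], [10.49, 154.53], [-73.88, 253.88], [9.74, 151.15], [-171.62, 171.62]. Speed limits (degrees/s): [147.25, 147.25, 180, 180, 180, 180].

### API

Orientations are given as [roll, pitch, yaw] about the fixed x, y, z axes, in that order (R = Rz(yaw) Ry(pitch) Rx(roll)).
In Python, from workcell import * gives the robot as it stands.
- The arm moves only by the shell command python3 -m crank 'ROWS'. ROWS is JSON, one flat list of numbers, 5 for each row, row after row: the shift along the world's x, y, z normalised to -1 to 1, where 1 is 0.025 m, then the turn about the world's z normalised to -1 to 1, where 1 is 8 degrees, then the gripper command: -1 is fully open, 1 is shut, values between are in proportion. A call has 1 to 20 rows; each row shifts and turns the commanded pose from where the row before left it; what a row does not reach is not made up. A row lasts 1/8 s, in which the tool goes at most 62.5 mm and 10.7 degrees, less where a joint would pass 70% of its speed; a pose out of reach is approached as far as the arm can. A call with a number of a shift or a turn outside -1 to 1 is refused whole. A call with a gripper value outside its range is refused whole. The fingers move at their own pace and stop on an object; the grip force is fixed at half the most. Time passes only in rows, so rows that do not move let the fingers close. It gives the time, the measured TCP pose, the force, the opening and the grip force at its end, in the units of the state.
- state(): the state, without advancing time (a new reading comes with each control period).
- camera(name): name is "scene" or "side" or "wrist"; returns the picture (420x560x3 uint8, red, green, blue); there is no depth.
- camera_params(name): a dict with "mtx" (3x3 intrinsics, pixels), "extrinsics" (4x4, takes a point from world to camera coordinates); the wrist camera has in their place "tool_from_camera" (4x4, takes a point from camera to tool coordinates, whose origin is the TCP and whose axes are the flange's). Camera axes: x right, y down, z forward; pixel columns grow to the right and rows downward; lengths in mm; the calibration is good to about 2 mm. The wrist camera is an equidistant fisheye: a pixel r from the principal point sees the ray r / f radians off the axis. A picture is of the moment at which its call begins: read the wrist's pose just before it. camera_params takes no time and is no camera call.
- finish_job(): hands the job in; it is judged then, once.
The state is a dict: "time": time; "joints": joint angles; "joint_vel": joint speeds; "effort": joint torques, N m; "position": TCP position; "tool_rot": TCP orientation; "force": force on the tool from outside, world axes, zero at the start; "moment": the same for the moment, N m; "opening": finger opening in mm; "finger_force": force on a finger pad.
Only numpy, scipy, OpenCV 4.12 (cv2) and the standard library are available. Lean on these libraries where they do the work, as an engineer would, in place of code of your own. Each camera call takes 0.05 s, during which the arm holds its last target. There are 200 camera calls.

### The job

The damper lever of the fume extraction is blocked by a metal guard that hangs on the console's two hooks. Lift the guard up and off, hang it level on the hooks of the empty stand and let it go, and only then push the lever all the way over to its other end. Leave everything else on the bench, including the round plate hanging on the other stand, where it is.

Things in the scene. Friction and masses are not known exactly. Their poses are not given: they have to be found in the camera images.
- console: damper console, fixed grey box 130 (x) by 150 (y) by 50 mm high, lever in the middle of its top. Origin: centre of its underside; x from its front to its back, z up. Over it two upturned hooks as on the stands. Steel ribs (top at z = 66 mm) form a groove 16 mm wide under the hooks that holds the hanging guard's lower edge. Console and the two stands change places.
- console_seat (a point): middle between the console's two hooks, where the middle of the guard's bar rests at the start: at x = 12 mm, z = 123 mm of the console
- lever (a joint): damper lever angle, rad: 0 leans 0.6 rad to the console's front (-x), 1.2 leans 0.6 rad to its back (+x): the stops. Pivot along the console's y axis at x = 0, y = 0, z = 45 mm. Steel rod 12 mm thick, black ball 28 mm in diameter, its centre 80 mm from the pivot. Stays where left; about 2 N at the ball moves it. The hanging guard stops it at about 0.5.
- lever_knob (a point): centre of the lever's ball knob
- guard: loose aluminium guard, 0.25 kg, hung by its bar. Origin: middle of bar; y along bar (8 mm thick, 150 mm long), z up. Plate below: 92 mm wide (y), 5 mm thick (x), to 70 mm below the bar axis. Flat grip tab above: 32 mm wide (y), 10 mm thick (x), top 55 mm above the bar axis. Starts on the console, bar along its y; free after 35 mm straight up, clear of the lever after 75 mm.
- park: the empty stand, fixed: base plate 90 (x) by 150 (y) by 12 mm; origin centre of its underside, z up. Two posts 116 mm apart along y each carry an upturned V hook of dark 8 mm rod, 36 mm wide (x) at its open top: a bar laid along y drops in from above and is centred. Hook tips reach 14 mm, post tops 36 mm above the axis of a bar resting there (x = 0, z = 140 mm).
- park_seat (a point): middle of the empty stand's hooks: where the middle of the guard's bar (its origin) lies when it hangs there, 140 mm above the bench
- full: the other stand, the same as the empty one, but with the round plate hanging on it; origin as there
- palette: round aluminium plate of 88 mm diameter, hanging from a bar 150 mm long with a small tab whose top is 32 mm above the bar's axis; origin: middle of the bar. Leave it.
- lab_stand: fixed laboratory stand: base 60 by 60 by 10 mm, a thin upright rod (12 mm) to 380 mm height with a 26 mm clamp block near 330 mm. Origin: centre of its underside. It stands between two of the three hook fixtures, in the way of a straight carry.
- wash_bottle: white wash bottle, diameter 56 mm, 170 mm high with its bent spout; origin: centre of its underside. Stands between two of the fixtures. Leave it.
- tin: tin, diameter 100 mm, 111 mm high; origin: centre of its underside. Leave it.
- paper_roll: standing paper roll, diameter 104 mm, 100 mm high; origin: centre of its underside. Leave it.
- foam_ring: lying foam support ring, outer diameter 170 mm, 50 mm high; origin: centre of its underside. Leave it.
- spatula: spatula lying near the robot, under 40 mm high; origin: middle of its underside. Leave it.
- jar: glass jar, diameter 60 mm, 75 mm high; origin: centre of its underside. Leave it.

How it is judged:
By the outcome, as a careful person would: the job done as asked, in the order asked, and still so for the second after the job is handed in, with the robot touching nothing.
It also fails if it takes over 69 s, if anything falls off the work surface, if the arm or the gripper's body presses on something with over 40 N, if the wrist force passes 120 N, or if a joint passes its speed limit or range.

## Working session

There is one attempt and no reset: what is moved stays moved. The work goes in short steps, Python scripts to look and compute and a shell command to move; the robot and the scene stay as the last step left them, time stands still between calls to the robot, and variables do not carry over. Pictures are saved under pics/ and viewed, at most 10 in all, crops included, and the job is handed in when it is done.

```bash
mkdir -p pics; ls; python3 - <<'E'
from workcell import *
import cv2,numpy as np
s=state();print(s)
for n in("scene","side"):
    cv2.imwrite(f"pics/{n}0.png",camera(n)[:,:,::-1]);p=camera_params(n);print(n,np.round(p["mtx"],1).tolist(),np.round(p["extrinsics"],4).tolist())
s=state();cv2.imwrite("pics/wrist0.png",camera("wrist")[:,:,::-1]);print(camera_params("wrist"))
E
```

```text
pics
{'time': 0.0, 'joints': array([ 6.49115301e+01,  9.11282783e+00,  9.15741908e+01,  3.65757622e-04,
        7.94244389e+01, -1.20378986e+01]), 'joint_vel': array([ 0.05103645,  0.04756085, -0.03468951,  0.17177489, -0.02746459,
        0.00228428]), 'effort': array([-1.58447754e-03, -3.96011996e+01, -3.31419432e+01, -4.31770686e-04,
        8.47755990e-03,  7.04859659e-06]), 'position': array([129.60701016, 559.60214534, 249.29750758]), 'tool_rot': array([-1.79891068e+02, -2.35969206e-02,  1.66949339e+02]), 'force': array([-0.16010412, -0.17539865, -0.06239557]), 'moment': array([0.04439822, 0.08274675, 0.0013689 ]), 'finger_force': 0.0, 'opening': 85.18398170677861}
scene [[496.3, 0.0, 287.0], [0.0, 496.3, 212.5], [0.0, 0.0, 1.0]] [[0.3414, 0.9398, -0.0149, -195.4052], [0.6889, -0.2609, -0.6763, -335.3881], [-0.6395, 0.2206, -0.7365, 1801.8838], [0.0, 0.0, 0.0, 1.0]]
side [[395.4, 0.0, 277.9], [0.0, 395.4, 216.5], [0.0, 0.0, 1.0]] [[0.9938, -0.1106, -0.0147, -550.9174], [-0.0784, -0.5984, -0.7974, 123.4085], [0.0794, 0.7935, -0.6033, 1043.0969], [0.0, 0.0, 0.0, 1.0]]
{'mtx': array([[325.1922621 ,   0.        , 277.08208914],
       [  0.        , 325.1922621 , 212.43979842],
       [  0.        ,   0.        ,   1.        ]]), 'tool_from_camera': array([[-4.56779481e-04, -9.52330778e-01, -3.05067011e-01,
         7.96469907e+01],
       [ 9.99999782e-01, -5.80477921e-04,  3.14775459e-04,
         2.15981616e-02],
       [-4.76855023e-04, -3.05066801e-01,  9.52330835e-01,
        -1.23578512e+02],
       [ 0.00000000e+00,  0.00000000e+00,  0.00000000e+00,
         1.00000000e+00]])}
```

View pics/scene0.png

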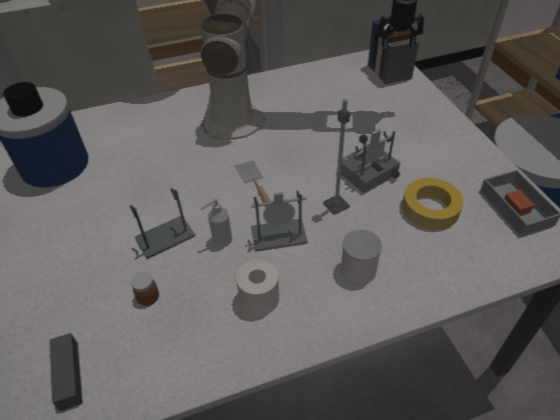

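View pics/side0.png

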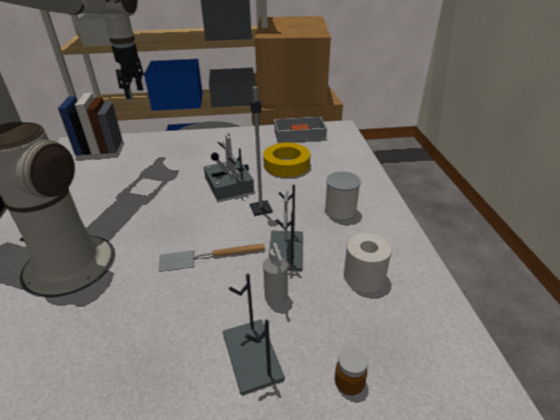

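The scene view shows the console with guard at about (370,165), the full stand at (280,232), the empty stand at (165,235), the lab stand rod at (340,200) and the bottle at (220,225). In the side view the console is at (228,178) and the empty stand at (252,350). I'll enlarge these next.

```bash
cat > h.py <<'E'
import numpy as np,cv2
from workcell import *
from scipy.spatial.transform import Rotation as Ro
def ray(n,uv):
    p=camera_params(n);E=p["extrinsics"];R=E[:3,:3];c=-R.T@E[:3,3]
    d=R.T@np.linalg.inv(p["mtx"])@[uv[0],uv[1],1];return c,d/np.linalg.norm(d)
def plane(n,uv,z):
    c,d=ray(n,uv);return c+d*(z-c[2])/d[2]
def wray(uv,s):
    p=camera_params("wrist");m=p["mtx"];a=np.array([(uv[0]-m[0,2])/m[0,0],(uv[1]-m[1,2])/m[1,1]]);r=np.hypot(*a)
    d=np.r_[a/r*np.sin(r),np.cos(r)];T=p["tool_from_camera"];R=Ro.from_euler("xyz",s["tool_rot"],degrees=True).as_matrix()
    return R@T[:3,3]+s["position"],R@T[:3,:3]@d
def wplane(uv,s,z):
    c,d=wray(uv,s);return c+d*(z-c[2])/d[2]
def tri(*rs):
    A=sum(np.eye(3)-np.outer(d,d) for c,d in rs);b=sum((np.eye(3)-np.outer(d,d))@c for c,d in rs)
    x=np.linalg.solve(A,b);return x,[np.linalg.norm(np.cross(x-c,d)) for c,d in rs]
E
python3 - <<'E'
import cv2,numpy as np
a=cv2.imread("pics/scene0.png");b=cv2.imread("pics/side0.png")
def c(i,x,y,w=80,h=60):
    o=cv2.resize(i[y:y+h*1,x:x+w],(400,300),interpolation=cv2.INTER_CUBIC);o=cv2.convertScaleAbs(o,alpha=1.5)
    for k in range(0,w,10): cv2.putText(o,str(x+k),(k*5,8),0,.3,(0,255,255),1);o[::4,k*5]=(0,200,200)
    for k in range(0,h,10): cv2.putText(o,str(y+k),(0,k*5+8),0,.3,(0,255,255),1);o[k*5,::4]=(0,200,200)
    return o
cv2.imwrite("pics/crop.png",np.vstack([np.hstack([c(a,330,128),c(a,125,190)]),np.hstack([c(b,190,133),cv2.resize(c(b,200,270,160,120)[:, :],(400,300))])]))
E
```

```text
Traceback (most recent call last):
IndexError: index 400 is out of bounds for axis 1 with size 400
```

```bash

python3 - <<'E'
import cv2,numpy as np
a=cv2.imread("pics/scene0.png");b=cv2.imread("pics/side0.png")
def c(i,x,y,w=80,h=60):
    f=400//w if w<=80 else 2.5
    o=cv2.resize(i[y:y+h*1,x:x+w],(400,300),interpolation=cv2.INTER_CUBIC);o=cv2.convertScaleAbs(o,alpha=1.5)
    for k in range(0,w,10): cv2.putText(o,str(x+k),(int(k*f),8),0,.3,(0,255,255),1);o[::4,int(k*f)]=(0,200,200)
    for k in range(0,h,10): cv2.putText(o,str(y+k),(0,int(k*f)+8),0,.3,(0,255,255),1);o[int(k*f),::4]=(0,200,200)
    return o
cv2.imwrite("pics/crop.png",np.vstack([np.hstack([c(a,330,128),c(a,125,190)]),np.hstack([c(b,190,133),c(b,200,270,160,120)])]))
E
```

```text
(no output)
```

View pics/crop.png

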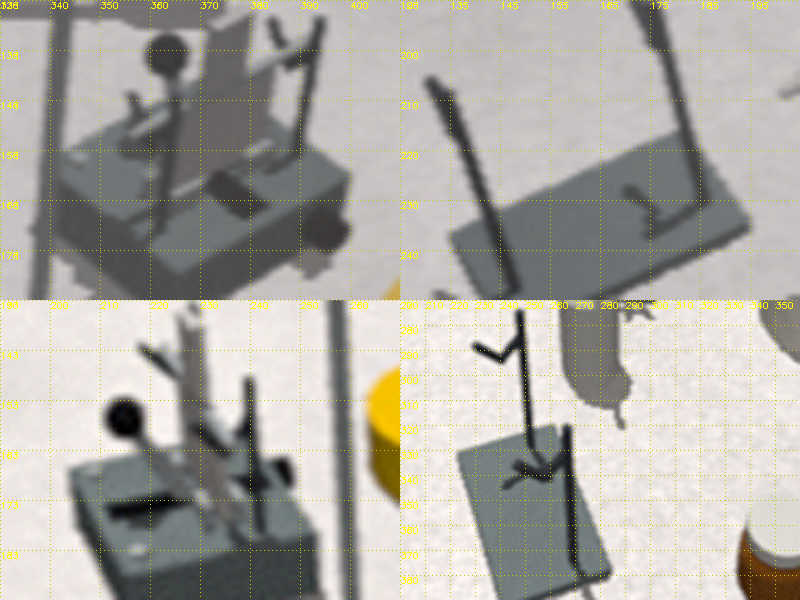

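The crops show, for the scene view, the ball at (363,139), tab top at (375.6,132), and stand corners at (134.6,237), (181,215.6) and (195,235). For the side view they show the ball at (215,156.6), tab top at (228,136), and stand corners at (222.8,330.8), (284,379) and (238.8,390).

```bash
python3 - <<'E'
from h import *
np.set_printoptions(precision=1,suppress=True)
print("stand corners side",[plane("side",u,12) for u in[(222.8,330.8),(262,320),(284,379),(238.8,390)]])
print("scene",[plane("scene",u,12) for u in[(134.6,237),(181,215.6),(195,235)]])
print("posttops z176",[plane("side",u,176) for u in[(248,275),(266.8,322)]],[plane("scene",u,176) for u in[(131,206),(177,191)]])
print("ball",tri(ray("scene",(363.2,139)),ray("side",(215,156.6))))
print("tabtop z178",plane("scene",(375.6,132),178),plane("side",(228,136),178),tri(ray("scene",(375.6,132)),ray("side",(228,136))))
print("console top z50 scene",[plane("scene",u,50) for u in[(341,163),(400,162.5),(366,183)]])
print("side",[plane("side",u,50) for u in[(203.5,167),(253.5,181),(237,161),(213,195)]])
print("lab",plane("scene",(337,203),10),plane("side",(261,208),10));print("bottle",plane("scene",(220,240),0))
print("fullstand",[plane("scene",u,176) for u in[(256,197),(300,194)]])
E
```

```text
stand corners side [array([ 404.7, -273.7,   12. ]), array([ 490.8, -255.4,   12. ]), array([ 521.8, -399.9,   12. ]), array([ 434.7, -411.8,   12. ])]
scene [array([ 442.7, -416.1,   12. ]), array([ 408. , -274.5,   12. ]), array([ 496.5, -252.3,   12. ])]
posttops z176 [array([ 468.8, -276.2,  176. ]), array([ 494.7, -390.2,  176. ])] [array([ 486.8, -392.4,  176. ]), array([ 474.9, -270.5,  176. ])]
ball (array([390.4, 319.2, 115.7]), [np.float64(0.3101941345409326), np.float64(0.31019413454116646)])
tabtop z178 [441.9 327.6 178. ] [437.2 331.8 178. ] (array([438.2, 330. , 177. ]), [np.float64(1.9134289695825337), np.float64(1.9134289695824582)])
console top z50 scene [array([402.1, 243.4,  50. ]), array([466. , 417.1,  50. ]), array([511.5, 276.8,  50. ])]
side [array([343.5, 374.7,  50. ]), array([506. , 262.9,  50. ]), array([457.3, 400.7,  50. ]), array([378.8, 199.4,  50. ])]
lab [522.8 178.9  10. ] [521.1 168.4  10. ]
bottle [ 529.8 -188.7    0. ]
fullstand [array([570.1, -82.1, 176. ]), array([600.5,  28.6, 176. ])]
```

Console is at about (436,331), yaw about 17°. Park is at about (466,-334), yaw about 13.5°. The measured heights agree (ball 116, tab 177). Moving above the tab.

```bash
python3 -m crank '[0.95,-0.7,0.1,-0.58,-1, 0.95,-0.7,0.1,-0.58,-1, 0.95,-0.7,0.1,-0.58,-1, 0.95,-0.7,0.1,-0.58,-1, 0.95,-0.7,0.1,-0.58,-1, 0.95,-0.7,0.1,-0.58,-1, 0.95,-0.7,0.1,-0.58,-1, 0.95,-0.7,0.1,-0.58,-1, 0.95,-0.7,0.1,-0.58,-1, 0.95,-0.7,0.1,-0.58,-1, 0.95,-0.7,0.1,-0.58,-1, 0.95,-0.7,0.1,-0.58,-1, 0.95,-0.7,0.1,-0.58,-1, 0,0,0,0,-1, 0,0,0,0,-1]'
python3 - <<'E'
from h import *
import pickle
s=state();i=camera("wrist")[:,:,::-1];cv2.imwrite("pics/w1.png",i);pickle.dump({k:s[k] for k in("position","tool_rot")},open("w1.pkl","wb"))
o=cv2.resize(i,(784,588),interpolation=cv2.INTER_CUBIC);cv2.imwrite("pics/w1b.png",cv2.convertScaleAbs(o,alpha=1.4))
E
```

```text
time: 2.02
position: [438.0, 332.9, 282.4]
tool_rot: [-179.9, -0.0, 106.7]
force: [-0.7, -0.9, 0.2]
opening: 85.5
finger_force: 0.0
```

View pics/w1b.png

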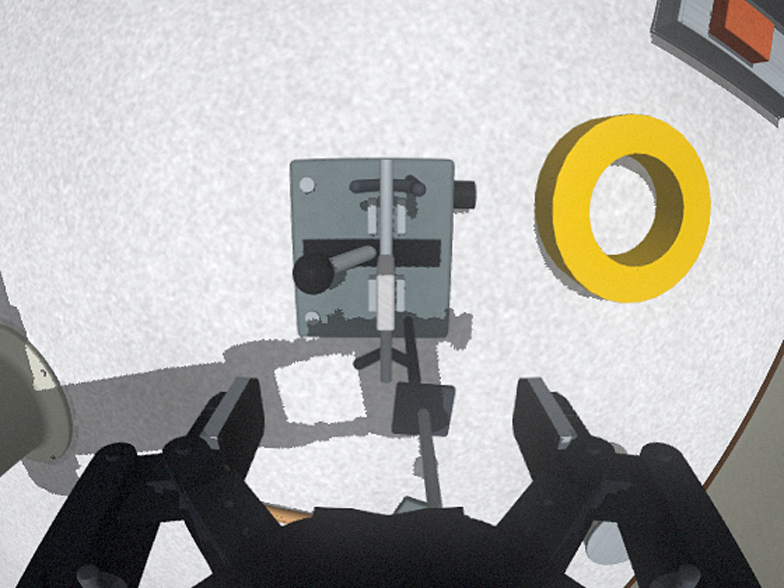

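The wrist view (scaled 1.4) shows the tab's top face centred at (386,303) and the bar running from (386,160) to (386,380). It is aligned with the tool, and the ball is at (313,272).

```bash
python3 - <<'E'
from h import *
import pickle
np.set_printoptions(precision=1,suppress=True)
s=pickle.load(open("w1.pkl","rb"))
f=lambda u,v,z:wplane((u/1.4,v/1.4),s,z)
a,b=f(386,160,123),f(386,380,123);t1,t2=f(386,277,178),f(386,329,178)
print(a,b,np.linalg.norm(a-b),(a+b)/2,np.degrees(np.arctan2(*(a-b)[:2][::-1]))-90)
print(t1,t2,(t1+t2)/2);print("ball",f(313,272,111))
E
```

```text
[413.5 405.7 123. ] [456.1 262.8 123. ] 149.10480303463945 [434.8 334.2 123. ] 16.591367929546564
[430.8 348.6 178. ] [439.1 320.8 178. ] [434.9 334.7 178. ]
ball [387.4 320.5 111. ]
```

```bash
python3 -m crank '[-0.12,0.06,0,0,-1, 0,0,-0.98,0,-1, 0,0,-0.98,0,-1, 0,0,-0.98,0,-1, 0,0,-0.98,0,-1, 0,0,-0.98,0,-1, 0,0,0,0,-1, 0,0,0,0,1, 0,0,0,0,1, 0,0,0,0,1, 0,0,0,0,1, 0,0,0,0,1, 0,0,0,0,1, 0,0,0,0,1, 0,0,0,0,1]'
```

```text
time: 3.95
position: [435.8, 334.2, 160.7]
tool_rot: [180.0, -0.0, 106.6]
force: [0.2, -0.2, 4.2]
opening: 9.3
finger_force: 59.9
```

```bash
python3 -m crank '[0,0,0.5,0,1, 0,0,0.8,0,1, 0,0,1,0,1, 0,0,1,0,1, 0,0,1,0,1, 0,0,1,0,1, -0.37,-0.88,0,0,1, -0.37,-0.88,0,0,1, -0.37,-0.88,0,0,1, -0.37,-0.88,0,0,1, -0.37,-0.88,0,0,1, -0.37,-0.88,0,0,1, -0.37,-0.88,0,0,1, -0.1,-0.95,0,0,1, -0.1,-0.95,0,0,1, -0.1,-0.95,0,0,1, -0.1,-0.95,0,0,1, -0.1,-0.95,0,0,1, -0.1,-0.95,0,0,1, -0.1,-0.95,0,0,1]'
```

```text
time: 6.45
position: [352.8, 13.3, 292.6]
tool_rot: [-180.0, -0.0, 106.6]
force: [-0.4, 1.3, -2.0]
opening: 9.3
finger_force: 59.1
```

```bash
python3 -m crank '[0.05,-0.965,0,-0.03,1, 0.05,-0.965,0,-0.03,1, 0.05,-0.965,0,-0.03,1, 0.05,-0.965,0,-0.03,1, 0.05,-0.965,0,-0.03,1, 0.05,-0.965,0,-0.03,1, 0.05,-0.965,0,-0.03,1, 0.05,-0.965,0,-0.03,1, 0.05,-0.965,0,-0.03,1, 0.05,-0.965,0,-0.03,1, 0.05,-0.965,0,-0.03,1, 0.05,-0.965,0,-0.03,1, 0.05,-0.965,0,-0.03,1, 0,0,0,0,1, 0,0,0,0,1, 0,0,0,0,1]'
python3 - <<'E'
from h import *
import pickle
s=state();i=camera("wrist")[:,:,::-1];cv2.imwrite("pics/w2.png",i);pickle.dump({k:s[k] for k in("position","tool_rot")},open("w2.pkl","wb"))
o=cv2.resize(i,(784,588),interpolation=cv2.INTER_CUBIC);cv2.imwrite("pics/w2b.png",cv2.convertScaleAbs(o,alpha=1.4))
E
```

```text
time: 8.45
position: [369.6, -298.9, 292.8]
tool_rot: [180.0, -0.0, 103.6]
force: [-0.5, 0.1, -2.4]
opening: 9.3
finger_force: 59.1
```

View pics/w2b.png

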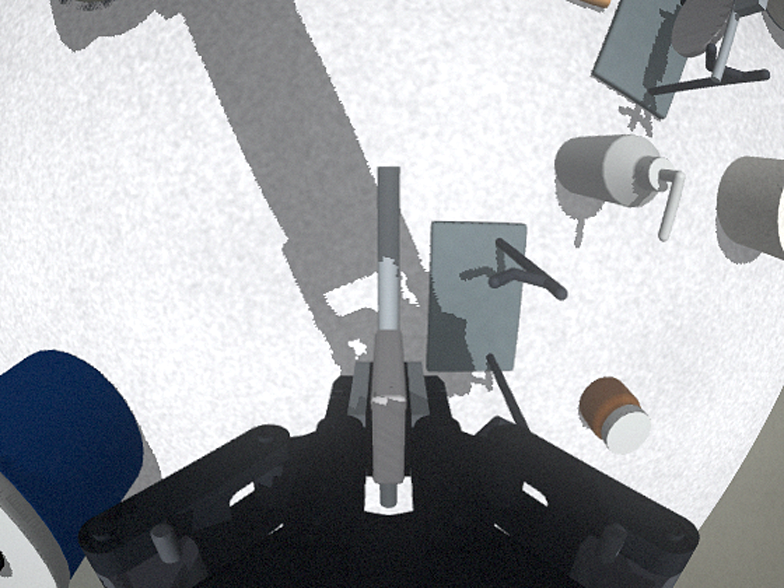

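The base plate corners, scaled, are at (431,221), (525,223), (513,371) and (428,370). The near post runs from (500,241) to its top at (561,294).

```bash
python3 - <<'E'
from h import *
import pickle
np.set_printoptions(precision=1,suppress=True)
s=pickle.load(open("w2.pkl","rb"))
f=lambda u,v,z:wplane((u/1.4,v/1.4),s,z)
P=np.array([f(*c,12) for c in[(431,221),(525.5,223),(513.5,371),(428,370)]]);print(P,P.mean(0))
a=lambda d:np.degrees(np.arctan2(d[1],d[0]))
for i,j in((0,1),(1,2),(2,3),(3,0)):
    d=P[j]-P[i];print(np.linalg.norm(d),a(d))
print("post base/top",f(500,241,12),f(561,294,176))
E
```

```text
[[ 400.9 -269.4   12. ]
 [ 486.5 -248.7   12. ]
 [ 523.2 -394.9   12. ]
 [ 436.6 -412.6   12. ]] [ 461.8 -331.4   12. ]
88.12300305654607 13.591072105671849
150.75806655982825 -75.93594207486463
88.323319942108 -168.45926368049874
147.59704910165837 104.01837571237223
post base/top [ 467.6 -271.2   12. ] [ 465.2 -271.8  176. ]
```

```bash
python3 -m crank '[0,0,0.6,0.04,1, 0.94,-0.34,0,0,1, 0.94,-0.34,0,0,1, 0.94,-0.34,0,0,1, 0.94,-0.34,0,0,1, 0,0,0,0,1, 0,0,-0.8,0,1, 0,0,-0.8,0,1, 0,0,-0.8,0,1, 0,0,-0.8,0,1, 0,0,-0.8,0,1, 0,0,0,0,1, 0,0,0,0,1]'
python3 - <<'E'
from h import *
w=camera("wrist")[:,:,::-1];b=camera("side")[:,:,::-1];a=camera("scene")[:,:,::-1]
cv2.imwrite("pics/w3.png",w);cv2.imwrite("pics/s3.png",b);cv2.imwrite("pics/sc3.png",a)
r=lambda i,x,y,wd,h,W,H:cv2.convertScaleAbs(cv2.resize(i[y:y+h,x:x+wd],(W,H),interpolation=cv2.INTER_CUBIC),alpha=1.4)
cv2.imwrite("pics/m3.png",np.hstack([r(w,160,120,200,300,400,600),np.vstack([r(b,195,260,120,90,400,300),r(a,110,150,120,90,400,300)])]))
E
```

```text
time: 10.12
position: [463.8, -334.1, 209.3]
tool_rot: [180.0, 0.1, 103.8]
force: [0.5, 0.2, -2.1]
opening: 9.7
finger_force: 59.5
```

View pics/m3.png

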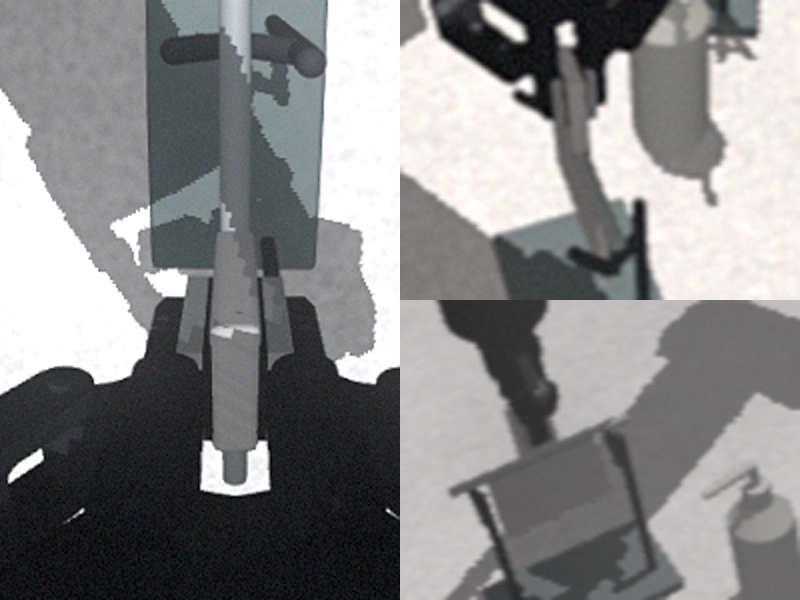

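The bar sits centred over the hook V in the wrist crop (bar about 236, hook 165–290) and between the posts in the scene crop. Lowering.

```bash
python3 -m crank '[0,0,-0.5,0,1, 0,0,-0.4,0,1, 0,0,-0.2,0,1, 0,0,-0.1,0,1, 0,0,0,0,1, 0,0,0,0,1]'; python3 -m crank '[0,0,-0.06,0,1, 0,0,0,0,1, 0,0,0,0,1]'
```

```text
time: 11.02
position: [463.6, -333.4, 177.9]
tool_rot: [180.0, -0.0, 103.8]
force: [-0.6, 2.8, 0.5]
opening: 9.5
finger_force: 60.2
time: 11.4
position: [463.8, -333.6, 177.6]
tool_rot: [180.0, -0.0, 103.8]
force: [-3.0, 5.9, 6.6]
opening: 9.3
finger_force: 61.4
```

```bash
python3 -m crank '[0,0,0,0,0.6, 0,0,0,0,0.3, 0,0,0,0,0.1, 0,0,0,0,0.1, 0,0,0.3,0,0.1, 0,0,0.8,0,0.1, 0,0,1,0,0.1, 0,0,1,0,0.1, 0,0,1,0,0.1, -0.9,0.4,0.2,0,0.1, -0.9,0.4,0,0,1, -0.9,0.4,0,0,1, 0,0,0,0,1]'
python3 - <<'E'
from h import *
import pickle
s=state();w=camera("wrist")[:,:,::-1];b=camera("side")[:,:,::-1];a=camera("scene")[:,:,::-1]
pickle.dump({k:s[k] for k in("position","tool_rot")},open("w4.pkl","wb"))
cv2.imwrite("pics/w4.png",w)
r=lambda i,x,y,wd,h,W,H:cv2.convertScaleAbs(cv2.resize(i[y:y+h,x:x+wd],(W,H),interpolation=cv2.INTER_CUBIC),alpha=1.4)
cv2.imwrite("pics/m4.png",np.hstack([r(w,180,120,200,300,400,600),np.vstack([r(b,195,260,120,90,400,300),r(a,110,150,120,90,400,300)])]))
E
```

```text
time: 13.02
position: [395.6, -303.6, 284.5]
tool_rot: [180.0, 0.1, 103.8]
force: [0.5, 0.1, 0.4]
opening: 0.0
finger_force: 0.0
```

View pics/m4.png

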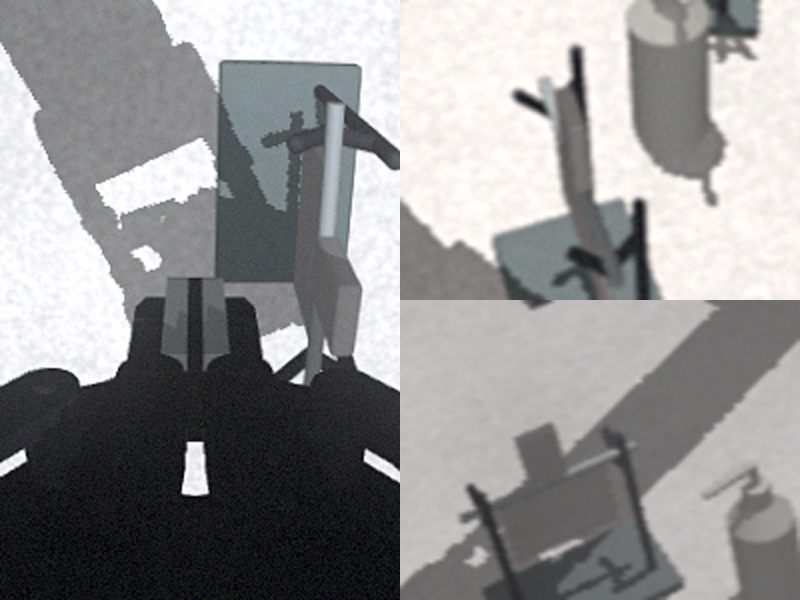

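The guard hangs level in both hooks with the gripper clear and shut. Next I go back to the lever, with a start point at about (337,305).

```bash
python3 -m crank '[-0.1,0.97,0,0.0175,1, -0.1,0.97,0,0.0175,1, -0.1,0.97,0,0.0175,1, -0.1,0.97,0,0.0175,1, -0.1,0.97,0,0.0175,1, -0.1,0.97,0,0.0175,1, -0.1,0.97,0,0.0175,1, -0.1,0.97,0,0.0175,1, -0.1,0.97,0,0.0175,1, -0.1,0.97,0,0.0175,1, -0.1,0.97,0,0.0175,1, -0.1,0.97,0,0.0175,1, -0.1,0.97,0,0.0175,1, -0.1,0.97,0,0.0175,1, -0.1,0.97,0,0.0175,1, -0.1,0.97,0,0.0175,1, -0.1,0.97,0,0.0175,1, -0.1,0.97,0,0.0175,1, -0.1,0.97,0,0.0175,1, -0.1,0.97,0,0.0175,1]'; python3 -m crank '[-0.1,0.97,0,0,1, -0.1,0.97,0,0,1, -0.1,0.97,0,0,1, -0.1,0.97,0,0,1, -0.1,0.97,0,0,1, 0,0,0,0,1, 0,0,0,0,1]'
python3 - <<'E'
from h import *
import pickle
s=state();i=camera("wrist")[:,:,::-1];pickle.dump({k:s[k] for k in("position","tool_rot")},open("w5.pkl","wb"))
o=cv2.resize(i,(784,588),interpolation=cv2.INTER_CUBIC);cv2.imwrite("pics/w5b.png",cv2.convertScaleAbs(o,alpha=1.4))
E
```

```text
time: 15.68
position: [346.6, 182.4, 284.2]
tool_rot: [180.0, -0.0, 106.7]
force: [-0.1, -0.6, 0.1]
opening: 0.6
finger_force: 0.0
time: 16.55
position: [333.9, 302.3, 283.8]
tool_rot: [-180.0, 0.0, 106.6]
force: [-0.2, 0.3, -1.1]
opening: 0.3
finger_force: 0.0
```

View pics/w5b.png

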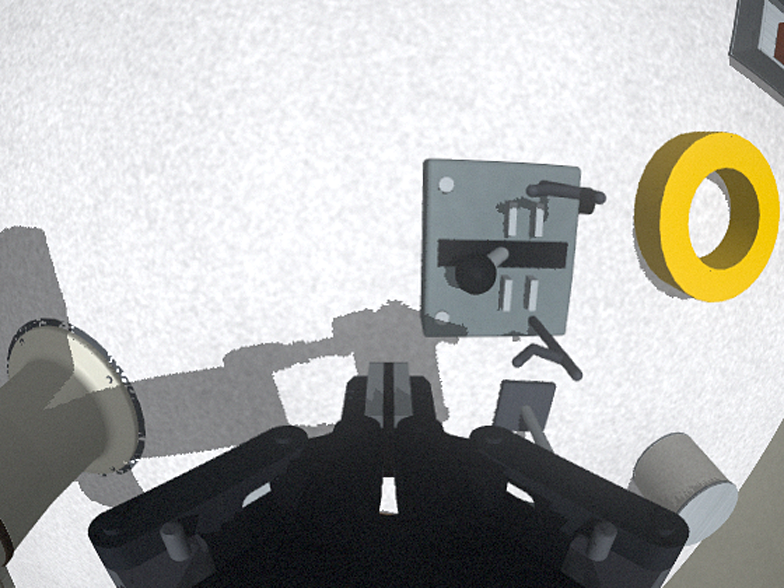

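The ball is at (475,271), the empty grooves are visible and the lever is free.

```bash
python3 - <<'E'
from h import *
import pickle
s=pickle.load(open("w5.pkl","rb"));f=lambda u,v,z:wplane((u/1.4,v/1.4),s,z)
for z in(111,116):
  b=f(475,271,z);a=np.radians(16.6);d=b[:2]-[423.4,331];print(z,b,"local",d@[np.cos(a),np.sin(a)],d@[-np.sin(a),np.cos(a)])
P=np.array([f(*c,50) for c in[(424,159),(580,167),(567,335),(423,336)]]);print(P,P.mean(0))
E
```

```text
111 [388.54185919 321.64649091 111.        ] local -36.07753197995058 0.9948864244305085
116 [387.21759728 322.59090925 116.        ] local -37.076792736769505 2.2782700667847746
[[337.37742688 383.75609212  50.        ]
 [461.78140681 420.79132155  50.        ]
 [506.77689213 279.92776567  50.        ]
 [381.25594647 243.41608521  50.        ]] [421.79791807 331.97281614  50.        ]
```

```bash
python3 -m crank '[-0.04,0.12,-0.95,0,1, 0,0,-0.95,0,1, 0,0,-0.95,0,1, 0,0,-0.95,0,1, 0,0,-0.95,0,1, 0,0,-0.95,0,1, 0,0,-0.95,0,1, 0,0,0,0,1, 0.575,0.172,0,0,1, 0.575,0.172,0,0,1, 0.575,0.172,0,0,1, 0.575,0.172,0,0,1, 0.575,0.172,0,0,1, 0.575,0.172,0,0,1, 0,0,0,0,1]'; python3 -m crank '[0.38,0.115,0,0,1, 0.2,0.06,0,0,1, 0,0,0,0,1]'
```

```text
time: 18.48
position: [420.5, 331.6, 117.7]
tool_rot: [179.9, -0.0, 106.6]
force: [-0.1, -0.8, -0.5]
opening: 0.0
finger_force: 0.0
time: 18.85
position: [433.7, 335.8, 117.6]
tool_rot: [180.0, 0.0, 106.6]
force: [0.7, -0.1, 0.0]
opening: 0.1
finger_force: 0.2
```

```bash
python3 -m crank '[0.15,0.046,0,0,1, 0,0,0,0,1]'; python3 -m crank '[0.12,0.035,0,0,1, 0,0,0,0,1]';python3 -m crank '[0.12,0.035,0,0,1, 0,0,0,0,1]'
python3 - <<'E'
from h import *
w=camera("wrist")[:,:,::-1];b=camera("side")[:,:,::-1]
r=lambda i,x,y,wd,h,W,H:cv2.convertScaleAbs(cv2.resize(i[y:y+h,x:x+wd],(W,H),interpolation=cv2.INTER_CUBIC),alpha=1.4)
cv2.imwrite("pics/m6.png",np.hstack([r(w,180,120,200,300,400,600),r(b,190,110,80,120,400,600)]))
E
```

```text
time: 19.1
position: [437.1, 336.8, 117.5]
tool_rot: [-180.0, 0.0, 106.6]
force: [-1.3, -0.8, -0.9]
opening: -0.1
finger_force: 0.7
time: 19.35
position: [440.1, 337.7, 117.5]
tool_rot: [-180.0, 0.0, 106.6]
force: [-1.5, -0.4, -1.9]
opening: 0.1
finger_force: 0.9
time: 19.6
position: [441.3, 338.1, 117.2]
tool_rot: [-179.7, 0.0, 106.6]
force: [-9.0, -2.9, 3.9]
opening: -0.1
finger_force: 4.7
```

View pics/m6.png

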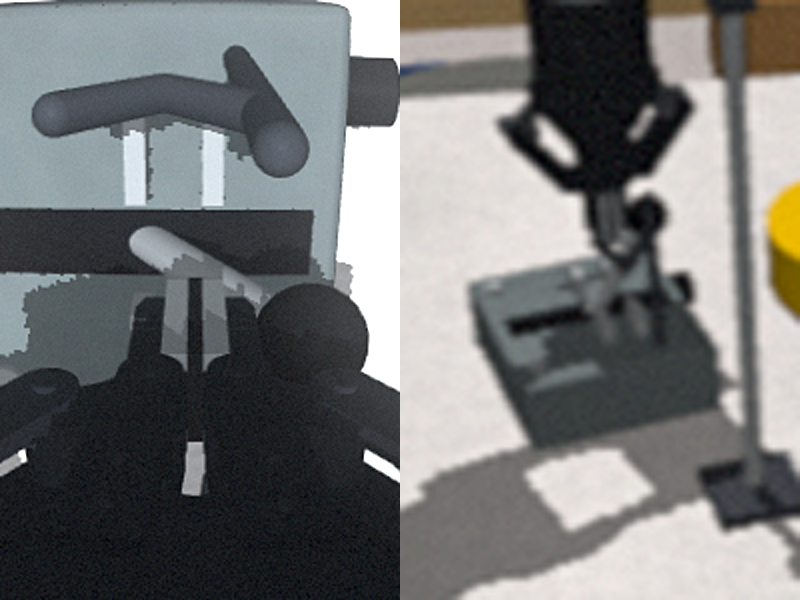

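The ball is against the finger on the back side and the force has jumped to 9 N, so it is at the stop. One more small press, then back off, rise and check.

```bash
python3 -m crank '[0.06,0.018,0,0,1, 0,0,0,0,1]'; python3 -m crank '[-0.3,-0.09,0,0,1, -0.6,-0.18,0,0,1, -0.6,-0.18,0.2,0,1, 0,0,1,0,1, 0,0,1,0,1, 0,0,1,0,1, -0.6,-0.18,1,0,1, -0.6,-0.18,1,0,1, -0.6,-0.18,1,0,1, 0,0,0,0,1, 0,0,0,0,1]'
python3 - <<'E'
from h import *
import pickle
s=state();w=camera("wrist")[:,:,::-1];b=camera("side")[:,:,::-1];a=camera("scene")[:,:,::-1];print(s["position"])
pickle.dump({k:s[k] for k in("position","tool_rot")},open("w7.pkl","wb"))
r=lambda i,W,H:cv2.convertScaleAbs(cv2.resize(i,(W,H),interpolation=cv2.INTER_CUBIC),alpha=1.4)
cv2.imwrite("pics/m7.png",np.hstack([r(w,480,360)[:, :],r(np.vstack([a[150:270,110:270],b[110:230,180:340]]),240,360)]))
E
```

```text
time: 19.95
position: [441.6, 338.2, 117.1]
tool_rot: [-179.5, 0.0, 106.7]
force: [-14.2, -4.3, 7.2]
opening: -0.1
finger_force: 7.2
time: 21.32
position: [362.6, 314.3, 272.1]
tool_rot: [180.0, 0.0, 106.6]
force: [0.3, -1.4, 0.5]
opening: -0.0
finger_force: 0.0
[362.55154767 314.29386855 272.05211858]
```

View pics/m7.png

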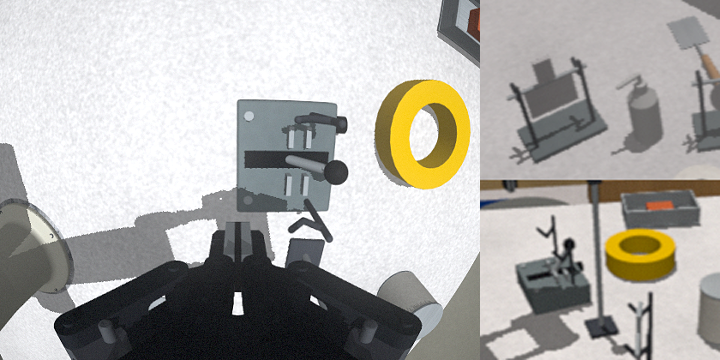

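The lever now leans to the back, with the ball at (336,172) in the 480-wide view. The guard still hangs level. A numeric check, then I hand in if it agrees.

```bash
python3 - <<'E'
from h import *
import pickle
s=pickle.load(open("w7.pkl","rb"));k=560/480
b=wplane((336*k,172*k),s,111);a=np.radians(16.6);x=(b[:2]-[423,331.5])@[np.cos(a),np.sin(a)];print(b,x)
if x>41: print(finish_job())
E
```

```text
[466.02666597 344.64426861 111.        ] 44.988589947613534
the job is handed in; nothing more can be done
None
```

The guard hangs level and released on the empty stand's hooks. The lever was then pushed to its back stop: its ball measures 45 mm behind the pivot, as expected there. The job is handed in at about 21 s.

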